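# Offer up a tube section to the line and hold it

### The arm

A 7-joint arm with a two-finger parallel gripper is mounted at the origin on the work surface. World frame = base frame: x ahead of the robot, y to its left, z up, the work surface at z = 0. Lengths are in m, angles in rad, forces in N, time in s.
With the tool pointing down it reaches from about 0.35 to 0.9 m from the base axis. Payload 19.9 kg.
Tool frame: the origin (TCP) lies between the finger pads; the fingertips stand 19 mm ahead of it and the grasp point (between the pads) is the TCP; z points along the fingers, y is the line along which they close (so a half turn about z gives the same grasp; the last joint's range is limited). The gripper opens to 94 mm and grips with 3 to 60 N. Pads are 16 mm wide; open, the fingers measure 119 mm over their backs; the gripper's body (75 mm by 177 mm) begins 78 mm behind the grasp point.
Start: joints at [1.236, 0.417, -0.01, 1.614, 0.005, 1.111, -0.053], TCP at [0.18, -0.598, 0.191] pointing down, gripper open.
Joint ranges: [-2.81, 2.81], [-0.39, 2.02], [-1.27, 1.25], [0.06, 2.57], [-1.19, 4.33], [0.19, 2], [-2.82, 2.82]. Speed limits (rad/s): [1.89, 1.89, 2.39, 2.39, 3.01, 3.01, 3.01].

### API

Orientations are given as a 3x3 rotation matrix whose columns are the frame's x, y, z axes.
In Python, from rig import robot gives the robot as it stands. Calls block until the motion is done:
- robot.move_ptp(position, orientation): joint-space move of the TCP to a pose.
- robot.move_linear(position, velocity=0.15, frame=None, threshold=None): straight line of the TCP; frame=None keeps the orientation; velocity is the mean speed in m/s. With threshold (N) it stops when the force on the tool has changed by that much, and returns True; else False.
- robot.goto_joints(angles): joint-space move.
- robot.gripper_to(opening): finger opening in m; the grip force is fixed at half the most; returns when the fingers have stopped.
- robot.pause(seconds).
- robot.ik(position, orientation): joint angles nearest the present ones, or None.
- robot.get_state(): the state.
- robot.grab_frame(name): name is "side" or "top"; returns the picture (384x512x3 uint8, red, green, blue); there is no depth.
- robot.camera_info(name): a dict with "fx", "fy", "cx", "cy" (pixels), "rvec" (rotation vector, rad) and "tvec" (3), from world to camera coordinates, as OpenCV has them. Camera axes: x right, y down, z forward; pixel columns grow to the right and rows downward; lengths in m; the calibration is good to about 2 mm. A picture is of the moment at which its call begins. camera_info takes no time and is no camera call.
A pose or a line that the arm cannot do raises robot.PlanningError and nothing moves.
- robot.sign_off(): hands the job in; it is judged then, once.
The state is a dict: "time": time; "qpos": joint angles; "joint_vel": joint speeds; "effort": joint torques, N m; "ee_pos": TCP position; "tool_rot": TCP orientation; "force": force on the tool from outside, world axes, zero at the start; "moment": the same for the moment, N m; "opening": finger opening in m; "grasp_force": force on a finger pad.
Only numpy, scipy, OpenCV 4.12 (cv2) and the standard library are available. Lean on these libraries where they do the work, as an engineer would, in place of code of your own. Each camera call takes 0.05 s, during which the arm holds its last target. There are 200 camera calls.

### The job

Of the two stainless tube sections lying in the V rests, take the one whose tube and end flanges are the same size as the line clamped on the telescopic stand, lift it clear of its rests and offer it up to the open end of the line. Hold it in the air there, level, in line with the line and flange facing flange, with a gap of about 8 mm left between the two flange faces so that a colleague can slip the gasket in and close the clamp. Keep the section level all the way, do not knock it against the line, leave the other things where they are, and finish while still holding it steady there, with nothing but the gripper carrying it.

Things in the scene. Friction and masses are not known exactly. Their poses are not given: they have to be found in the camera images.
- section: The section to offer up: straight stainless tube 200 mm long, about 0.5 kg, diameter 38.1 mm, with a 50.5 mm flange at each end (rim 3 mm thick, tapering to the tube within 11 mm); both ends alike, either may face the line. Origin at mid-length on the axis (also the mass centre); own y = tube axis, roll about it free. Starts level in rest_a, axis 79 mm above the bench, bare between the V heads.
- section_end_a (a point): Centre of the section's end face at +y of the section, 100 mm from its origin.
- section_end_b (a point): Centre of the section's other end face, at -y of the section, 100 mm from its origin.
- rest_a: Fixed bench rest under the section: grey base plate 90 x 180 x 8 mm with two white nylon V heads, each 30 mm long, centred at y +58 and -58 mm. Bottom of the V 52 mm, upper edges 80 mm above the bench; V 64 mm wide outside. Origin: middle of the underside; y axis along the tube in it. Which rest is nearer to the robot changes from start to start.
- rest_b: Second fixed bench rest, the same as rest_a; the wide section lies in it.
- wide_section: The other tube section, one size too big for the line, to be left lying in rest_b: 200 mm long, tube diameter 50.8 mm, end flanges 64 mm, about 0.7 kg, its axis 88 mm above the bench. Origin at mid-length on its axis, own y axis along the tube.
- line: The line: fixed level stainless tube, diameter 38.1 mm, 300 mm long, 50.5 mm end flanges, in two black pipe clamps (52 mm round) on the stand's posts; far end capped. Own y axis along the tube, pointing out of the open end, where the section is wanted; z up. Origin 165 mm below the middle of the tube's axis. Axis 165 to 215 mm above the bench, varying. Nothing is over 36 mm above the axis.
- line_face (a point): Centre of the flange face at the line's open end, on the tube's axis, with the axes of the line: +y points straight out of the open end, +z up. The section's near end face must stand about 8 mm in front of it along +y, centred on it.
- stand: Fixed telescopic stand under the line: base plate 130 x 270 x 10 mm, with two grey sleeves 37 mm in diameter, 103 mm high, with small T screws. Origin at the middle of the underside; y axis parallel to the line.
- carton: Bystander: a closed cardboard carton 100 x 150 x 85 mm, origin at the middle of its underside.
- pipe_clamp: Bystander: a loose aluminium pipe clamp lying flat, a ring of 68 mm outer diameter, 16 mm high, with a brass wing nut at its -x side. Origin at the ring's centre on the bench.
Things that resemble listed ones, but are neither listed nor needed, are in the scene too. What is shaped like the section but blue or pink is not meant.

How it is judged:
By the outcome, as a careful person would: the job done as asked, in the order asked, and still so for the second after the job is handed in, while the arm keeps its last pose, push and grip.
It also fails if it takes over 38 s, if anything falls off the work surface, if the arm or the gripper's body presses on something with over 40 N, if the wrist force passes 120 N, or if a joint passes its speed limit or range.

## Working session

There is one attempt and no reset: what is moved stays moved. The work goes in short steps, each a Python script; the robot and the scene stay as the last script left them, time stands still between calls to the robot, and variables do not carry over. Pictures are saved under pics/ and viewed, at most 10 in all, crops included, and the job is handed in when it is done.

```bash
mkdir -p pics; ls; python3 - <<'E'
from rig import robot
import cv2
for n in("side","top"):
    cv2.imwrite(f"pics/{n}0.png",cv2.cvtColor(robot.grab_frame(n),cv2.COLOR_RGB2BGR)); print(n,robot.camera_info(n))
s=robot.get_state();print(s["time"],s["ee_pos"],s["tool_rot"],s["opening"])
E
```

```text
pics
side {'fx': 355.104519825119, 'fy': 355.104519825119, 'cx': 262.0129805896645, 'cy': 194.1065240504312, 'rvec': array([ 2.38013336, -0.13043481,  0.04482391]), 'tvec': array([-0.51761521,  0.17444539,  1.07873058])}
top {'fx': 485.29345780733627, 'fy': 485.29345780733627, 'cx': 256.1831182756221, 'cy': 187.6232454589808, 'rvec': array([ 2.08743184, -2.13062689,  0.19194519]), 'tvec': array([0.0989225 , 0.54394736, 1.51922109])}
0.1 [ 0.18029815 -0.59807084  0.19079417] [[ 9.57419667e-01  2.88699552e-01 -3.87607579e-04]
 [ 2.88699802e-01 -9.57419134e-01  1.01310081e-03]
 [-7.86211620e-05 -1.08186487e-03 -9.99999412e-01]] 0.0940243107446812
```

View pics/side0.png

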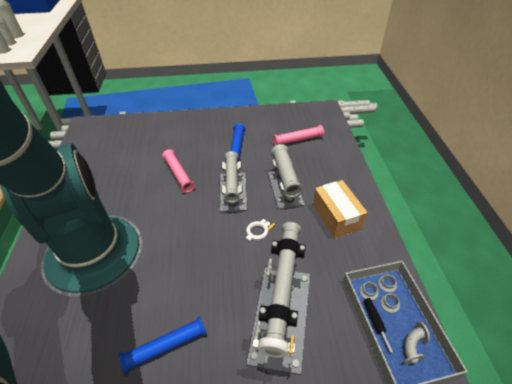

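View pics/top0.png

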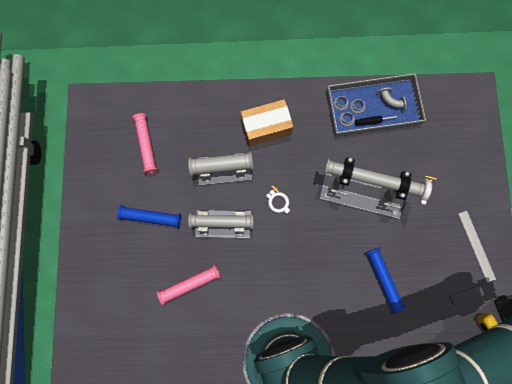

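The side view shows two grey sections, at about (232,180) and (286,172), and the line with its open end at about (291,228). In the top view the sections are at about (221,221) and (221,165), and the line runs from its open end at (330,168) to the cap at (428,188). The section nearer the robot looks thinner, so I'll zoom in and measure it.

```bash
python3 - <<'E'
import cv2
t=cv2.imread("pics/top0.png");s=cv2.imread("pics/side0.png")
cv2.imwrite("pics/t1.png",cv2.resize(t[140:250,182:442],None,fx=3,fy=3,interpolation=cv2.INTER_CUBIC))
a=cv2.resize(s[115:215,210:310],None,fx=4,fy=4,interpolation=cv2.INTER_CUBIC)
b=cv2.resize(s[215:365,245:320],None,fx=4,fy=4,interpolation=cv2.INTER_CUBIC)
import numpy as np
c=np.zeros((600,700,3),np.uint8);c[:400,:400]=a;c[:,400:]=b
cv2.imwrite("pics/s1.png",c)
E
```

```text
(no output)
```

View pics/t1.png

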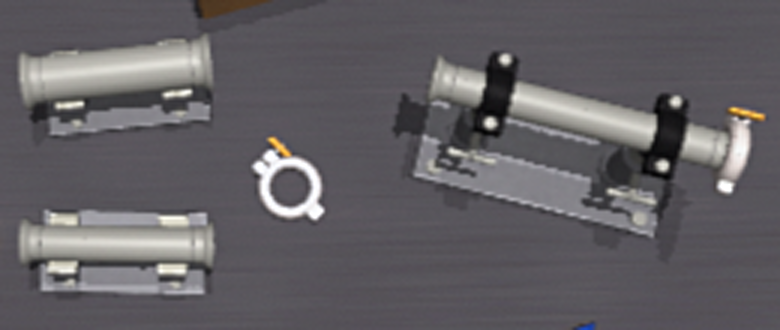

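View pics/s1.png

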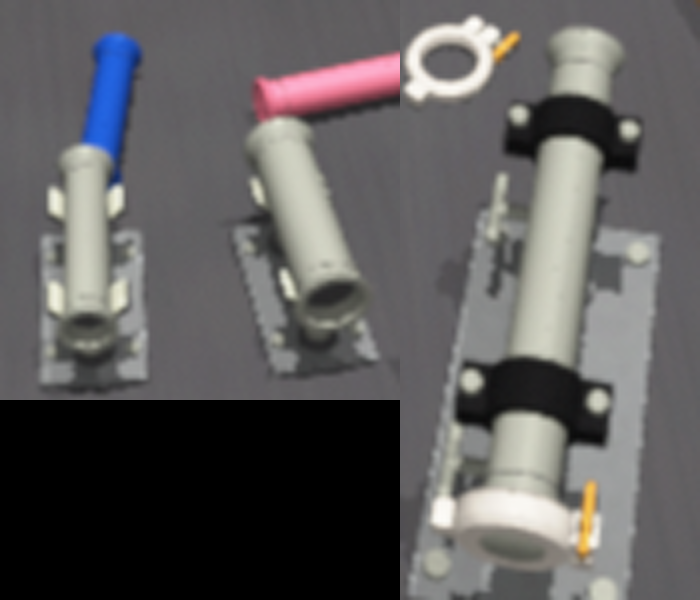

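The nearer section (top-view crop at about (116,245), side-view crop at about (87,240)) has the same width as the line. The far one is clearly fatter. The line's open end is at crop (437,78) in the top view and (585,50) in the side view.

```bash
python3 - <<'E'
import cv2,numpy as np
t=cv2.cvtColor(cv2.imread("pics/top0.png"),cv2.COLOR_BGR2LAB);s=cv2.cvtColor(cv2.imread("pics/side0.png"),cv2.COLOR_BGR2LAB)
f=lambda im,p:print([tuple(int(v) for v in im[y,x]) for x,y in p])
print("top col x=221");f(t,[(221,y) for y in range(208,240)])
print("top row y=221 ends");f(t,[(x,221) for x in range(184,196)]);f(t,[(x,221) for x in range(247,260)])
print("line col x=375");f(t,[(375,y) for y in range(164,192)])
print("side sec row y=172");f(s,[(x,172) for x in range(218,248)])
print("side line row y=290");f(s,[(x,290) for x in range(265,305)])
for n in("top","side"):
  pass
from rig import robot
for n in("top","side"):
  c=robot.camera_info(n);R=cv2.Rodrigues(c["rvec"])[0];print(n,-R.T@c["tvec"],R[2])
E
```

```text
top col x=221
[(92, 130, 125), (90, 130, 125), (114, 130, 125), (165, 129, 125), (169, 129, 125), (168, 130, 123), (168, 130, 123), (137, 129, 128), (151, 128, 131), (169, 128, 132), (180, 128, 131), (199, 128, 131), (221, 127, 132), (218, 127, 132), (196, 127, 132), (180, 127, 132), (169, 127, 132), (149, 128, 132), (116, 127, 131), (67, 129, 127), (66, 129, 126), (139, 131, 124), (148, 130, 124), (144, 130, 124), (144, 130, 125), (143, 130, 124), (144, 130, 125), (171, 129, 125), (175, 130, 125), (128, 130, 125), (83, 131, 124), (90, 130, 125)]
top row y=221 ends
[(94, 132, 124), (95, 131, 125), (93, 131, 125), (95, 131, 125), (141, 128, 130), (182, 128, 131), (171, 128, 132), (176, 127, 131), (199, 128, 131), (201, 128, 131), (179, 128, 131), (152, 127, 131)]
[(227, 128, 131), (231, 128, 131), (216, 127, 132), (168, 128, 131), (185, 127, 132), (187, 127, 132), (129, 129, 128), (88, 131, 125), (91, 130, 125), (94, 129, 125), (93, 130, 125), (93, 130, 125), (93, 132, 125)]
line col x=375
[(95, 130, 126), (94, 132, 125), (92, 130, 125), (94, 130, 125), (95, 130, 125), (95, 131, 125),
[... 1051 characters left out ...]
(135, 127, 131), (143, 125, 133), (165, 125, 134), (181, 125, 135), (191, 125, 134), (200, 125, 135), (205, 125, 135), (208, 126, 135), (211, 125, 135), (214, 125, 135), (212, 125, 135), (206, 125, 135), (198, 125, 135), (191, 126, 135), (186, 125, 135), (172, 125, 135), (151, 125, 135), (121, 126, 132), (95, 127, 129), (121, 127, 128), (155, 127, 128), (169, 128, 128), (170, 128, 128), (168, 129, 127), (170, 128, 128), (170, 128, 128), (170, 128, 128), (167, 129, 128), (167, 128, 127), (169, 128, 128), (169, 128, 127), (170, 128, 128)]
top [0.23481652 0.06387636 1.59827348] [ 0.19756818  0.01517191 -0.98017173]
side [ 0.45331346 -0.6676723   0.90040933] [ 0.06999711  0.68415629 -0.72596872]
```

```bash
cat > h.py <<'E'
import cv2,numpy as np
from scipy.ndimage import map_coordinates
from scipy.optimize import least_squares
from rig import robot
K={}
for n in("top","side"):
    c=robot.camera_info(n);K[n]=(cv2.Rodrigues(c["rvec"])[0],c["tvec"],c)
def proj(n,P):
    R,t,c=K[n];q=np.atleast_2d(P)@R.T+t
    return np.c_[c["fx"]*q[:,0]/q[:,2]+c["cx"],c["fy"]*q[:,1]/q[:,2]+c["cy"]]
def chroma(n,img):
    l=cv2.cvtColor(np.float32(img)/255,cv2.COLOR_RGB2LAB)   # steel: b-a high
    d=l[...,2]-l[...,1]
    return d
LV={"top":0.,"side":4.5}
def samp(d,p): return map_coordinates(d,[p[:,1],p[:,0]],order=1)
def cross(d,p0,u,L,lv):  # first rise above lv going from p0+u*L inward to p0
    r=np.arange(L,-.01,-.1);v=samp(d,p0+r[:,None]*u);i=np.argmax(v>lv)
    return r[i] if v[i]>lv else np.nan
def midline(n,d,a,b,f0,f1,W=12):
    a,b=map(np.array,(a,b));u=(b-a)/np.linalg.norm(b-a);m=np.array([-u[1],u[0]]);out=[];w=[]
    for f in np.linspace(f0,f1,15):
        p=a+f*(b-a);r=np.arange(0,W,.1)
        e=[]
        for s in(1,-1):
            v=samp(d,p+s*r[:,None]*m);i=np.argmax(v<LV[n]);e.append(s*r[i] if v[i]<LV[n] else np.nan)
        out.append(p+m*sum(e)/2);w.append(e[0]-e[1])
    out=np.array(out);ok=np.abs(np.array(w)-np.nanmedian(w))<1.5
    return out[ok],np.nanmedian(w)
def end(n,d,a,b,out=6):  # outer end pixel at a-end of axis a-b
    a,b=map(np.array,(a,b));u=(a-b)/np.linalg.norm(a-b);m=np.array([-u[1],u[0]])
    e=[cross(d,a+k*m-u*4,u,out+4,LV[n]) for k in(-1.5,-.75,0,.75,1.5)]
    return a+u*(np.nanmedian(e)-4),np.round(e,1)
def frame(yaw): return np.array([-np.sin(yaw),np.cos(yaw),0]),np.array([np.cos(yaw),np.sin(yaw),0])
def ext(n,c,yaw,sgn,r=.02525):  # image-axis extreme of rim circle, sgn=+1: end facing +y
    y,x=frame(yaw);t=np.linspace(0,2*np.pi,90)[:,None]
    q=proj(n,c+r*(np.cos(t)*x+np.sin(t)*[0,0,1.]));g=proj(n,[c,c+sgn*.01*y]);u=(g[1]-g[0]);u/=np.linalg.norm(u)
    return (q@u).max(),u
def fit(mids,ends,x0):
    """mids {view:pts}; ends [(view,+1/-1,pixel)]; params: +end xyz, yaw, length"""
    def res(p):
        y,_=frame(p[3]);A=p[:3];B=A-p[4]*y;o=[]
        for n,m in mids.items():
            g=proj(n,[A,B]);u=g[1]-g[0];u/=np.linalg.norm(u)
            o+=list(((m-g[0])@[-u[1],u[0]])/np.sqrt(len(m))*2)
        for n,s,px in ends:
            e,u=ext(n,A if s>0 else B,p[3],s);o.append(e-px@u)
        return np.array(o)
    return least_squares(res,x0)
E
python3 - <<'E'
from h import *
im={n:cv2.cvtColor(cv2.imread(f"pics/{n}0.png"),cv2.COLOR_BGR2RGB) for n in K};D={n:chroma(n,im[n]) for n in K}
# section: + end = +y (left in top, far in side)
a={"top":((188.7,221),(253,222)),"side":((231.5,152),(231.5,201))}
mids={};ends=[]
for n,(p,q) in a.items():
    mids[n],w=midline(n,D[n],p,q,.32,.68);print(n,"width",w,len(mids[n]))
    for s,(i,j) in((1,(p,q)),(-1,(q,p))):
        e,l=end(n,D[n],i,j);print(n,s,e,l);ends.append((n,s,e))
r=fit(mids,ends,[.45,.25,.08,0,.2]);print("SEC",r.x.round(4),"ends res",r.fun[-4:].round(2),r.cost)
y,_=frame(r.x[3]);print("mid",r.x[:3]-r.x[4]/2*y)
a={"top":((326.7,166),(423.7,188.7)),"side":((291.7,222),(276,335))}
mids={};ends=[]
for n,(p,q) in a.items():
    mids[n],w=midline(n,D[n],p,q,.33,.68,14);print(n,"width",w,len(mids[n]))
    e,l=end(n,D[n],p,q);print(n,e,l);ends.append((n,1,e))
x=fit(mids,ends,[.6,-.2,.19,0,.3]);print("LINE",x.x.round(4),"ends res",x.fun[-2:].round(2),x.cost)
E
```

```text
top width 11.9 15
top 1 [187.80010882 220.9860048 ] [4.6 4.8 4.9 4.9 4.9]
top -1 [252.70003627 221.99533493] [3.7 3.7 3.8 3.7 3.7]
side width 11.8 12
side 1 [231.5 151.9] [4.3 4.2 4.1 4.  3.5]
side -1 [231.5 202.8] [5.8 6.  6.  5.8 5.5]
SEC [ 0.4405  0.3011  0.0764 -0.0284  0.1987] ends res [-0.19 -0.46  0.33  0.62] 0.7221247188291418
mid [0.43772678 0.20184811 0.0764133 ]
top width 12.5 15
top [325.33682992 165.68099009] [5.7 5.5 5.3 5.4 5.4]
side width 17.0 14
side [291.74128484 221.70285431] [4.3 4.3 4.4 4.4 4.3]
LINE [ 0.5812 -0.1228  0.1887 -0.2769 22.7113] ends res [ 0.16 -0.17] 0.1531349564096951
```

Both fits check out. The section's axis is at z≈0.076 (79 mm given), its length is 199 mm and its diameter about 37 mm. The line's axis is at z≈0.189 with yaw −0.277. Next I'll raise the arm clear of the line, swing across and grasp.

```bash
cat >> h.py <<'E'
def tool(yaw,s=1):
    y,x=frame(yaw);Y=s*x;Z=np.array([0,0,-1.]);return np.c_[np.cross(Y,Z),Y,Z]
E
python3 - <<'E'
from h import *
g=np.array([.4377,.2018,.0785])
for s in(1,-1):
    a=robot.ik(g+[0,0,.17],tool(-.0284,s));b=robot.ik([.6107,-.019,.189],tool(-.277,s));print(s,a,b)
q=[x[6] if x is not None else 9 for x in(robot.ik(g+[0,0,.17],tool(-.0284,s)) for s in(1,-1))]
s=1 if abs(q[0])<abs(q[1]) else -1
st=robot.get_state()
robot.move_linear(st["ee_pos"]+[0,0,.17],velocity=.25)
robot.move_ptp(g+[0,0,.2],tool(-.0284,s))
st=robot.get_state();print(s,st["time"],st["ee_pos"],st["force"])
E
```

```text
1 [ 0.32469723  0.18358297 -0.91105629  1.86416008  0.15740121  1.16861838
 -0.66857955] [ 0.4799037   0.47413875 -0.67318421  1.63514236  0.31796425  1.1445716
 -0.54940095]
-1 [ 0.4628384   0.22759398 -1.08519415  1.86130703  0.21743738  1.18104897
  2.41795328] [ 0.7289923   0.62762681 -1.08465793  1.62745727  0.5799237   1.24532171
  2.39469424]
1 3.8917 [0.43808548 0.20120383 0.27848386] [ 0.177207    0.6054866  -0.83371182]
```

```bash
python3 - <<'E'
from h import *
g=np.array([.4377,.2018,.0785])
print(robot.move_linear(g,velocity=.1,frame=tool(-.0284),threshold=12))
print(robot.get_state()["ee_pos"])
robot.gripper_to(.03)
st=robot.get_state();print(st["time"],st["ee_pos"],st["opening"],st["grasp_force"],st["force"],st["moment"])
for n in K: cv2.imwrite(f"pics/{n}2.png",cv2.cvtColor(robot.grab_frame(n),cv2.COLOR_RGB2BGR))
c=lambda f,x,y:cv2.resize(cv2.imread(f)[y:y+120,x:x+120],(390,390),interpolation=cv2.INTER_CUBIC)
cv2.imwrite("pics/g2.png",np.hstack([c("pics/top2.png",160,150),c("pics/side2.png",180,110)]))
E
```

```text
False
[0.43793424 0.20183101 0.07882051]
7.1167 [0.43768523 0.20178365 0.07849188] 0.030178093075637565 0.0 [-0.15290265  0.84825048  0.11530928] [-0.04772584 -0.08229055 -0.0287039 ]
```

View pics/g2.png

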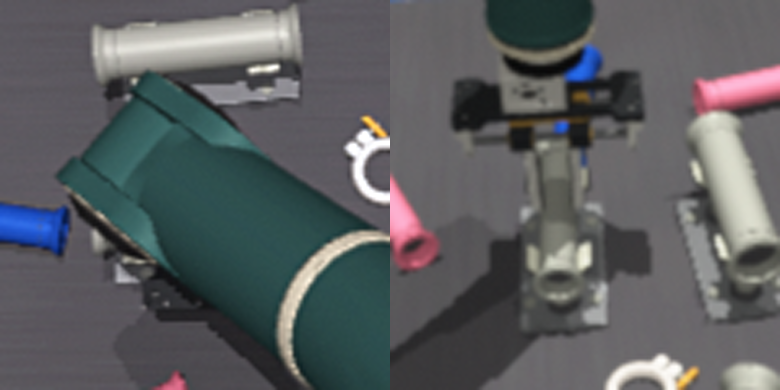

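The left half shows the arm hiding the section. The right half shows the gripper above the tube, with the fingers around crop (525–575,140–190). An opening of 30 mm with no grip force is suspicious, so I'll check it close up with the TCP projected.

```bash
python3 - <<'E'
from h import *
im=cv2.imread("pics/side2.png");x0,y0=195,120
o=cv2.resize(im[y0:y0+90,x0:x0+80],None,fx=6.5,fy=6.5,interpolation=cv2.INTER_CUBIC)
st=robot.get_state();p=st["ee_pos"];T=st["tool_rot"]
y,x=frame(-.0284)
P=[p,p+T[:,2]*.019,p-T[:,2]*.078,p+y*.1,p-y*.1]
print(proj("side",P),st["opening"],st["grasp_force"],T.round(3))
for q in proj("side",P): cv2.circle(o,tuple(int(v) for v in (q-[x0,y0]+.5)*6.5),4,(0,0,255),-1)
cv2.imwrite("pics/g3.png",o)
E
```

```text
[[230.82742377 175.99453533]
 [231.21318718 180.05509708]
 [229.14541059 158.28959435]
 [230.29968225 156.57737647]
 [231.41969323 197.78586631]] 0.030224070793813906 0.0 [[ 0.028  1.    -0.   ]
 [ 1.    -0.028 -0.   ]
 [-0.    -0.    -1.   ]]
```

View pics/g3.png

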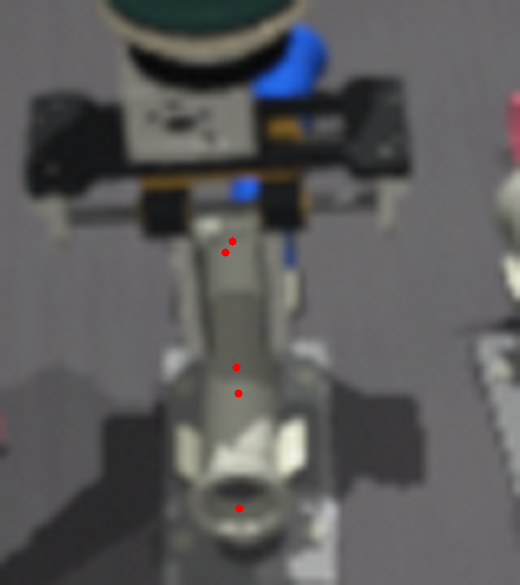

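The fingers straddle the tube correctly, with silver fingers on both sides of the TCP. They reached 30 mm without gripping force, so I'll close further and watch.

```bash
python3 - <<'E'
from h import *
robot.gripper_to(.0)
st=robot.get_state();print(st["time"],st["ee_pos"],st["opening"],st["grasp_force"],st["force"],st["moment"])
E
```

```text
7.575 [0.43686421 0.20187625 0.07870424] 0.02268539712102221 24.70829808153212 [-8.83932261 -1.36290128 14.0581449 ] [-0.40398656  2.15074734 -0.09265636]
```

The grip closed at 22.7 mm on a 38.1 mm tube, with the tool pushed upward. That means the pads are on the upper part of the tube, so the real fingertips are higher than reported. I'll open and look before going lower.

```bash
python3 - <<'E'
from h import *
robot.gripper_to(.07)
img=robot.grab_frame("side");cv2.imwrite("pics/side4.png",cv2.cvtColor(img,cv2.COLOR_RGB2BGR))
im=cv2.imread("pics/side4.png");x0,y0=195,120
o=cv2.resize(im[y0:y0+90,x0:x0+80],None,fx=6.5,fy=6.5,interpolation=cv2.INTER_CUBIC)
st=robot.get_state();p=st["ee_pos"];T=st["tool_rot"];w=st["opening"]/2
print(st["time"],p,st["opening"],st["force"],robot.get_state()["qpos"])
for k,col in((.019,(0,0,255)),(0,(0,255,255)),(-.02,(0,255,0)),(-.078,(255,0,255))):
  for s in(1,-1):
    q=proj("side",p+T[:,2]*k+s*w*T[:,1]);cv2.circle(o,tuple(int(v) for v in (q[0]-[x0,y0]+.5)*6.5),4,col,-1)
cv2.imwrite("pics/g4.png",o)
E
```

```text
8.4917 [0.43769291 0.20181683 0.07850198] 0.07017634740838008 [-0.9876073   1.11351556  0.37507329] [ 0.17255135  0.42695009 -0.79770402  2.04100457  0.41081416  0.83631637
 -0.89055458]
```

View pics/g4.png

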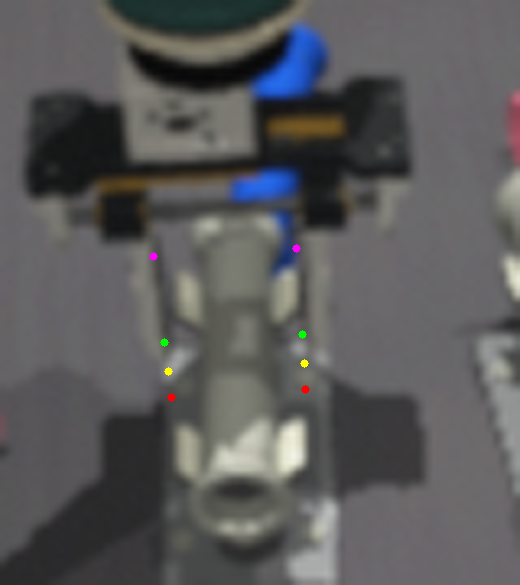

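Projected fingertips (red, row ~393) are about 30 px below where the fingers visibly end (row ~358). The real fingers are therefore 20–30 mm higher than the reported TCP implies, which matches the 22.7 mm chord. I'll go 31 mm lower with a force guard, which is clear of the 8 mm base plate on either reading.

```bash
python3 - <<'E'
from h import *
st=robot.get_state();p=st["ee_pos"]
print(robot.move_linear([.4375,.2018,.047],velocity=.06,frame=tool(-.0284),threshold=10))
st=robot.get_state();print(st["ee_pos"],st["force"])
robot.gripper_to(.0)
st=robot.get_state();print(st["time"],st["ee_pos"],st["opening"],st["grasp_force"],st["force"],st["moment"])
E
```

```text
False
[0.43748062 0.2019587  0.04699595] [ 0.11016032 -0.11520176  0.89452772]
9.775 [0.43667393 0.2018115  0.04699363] 0.03762325220730649 30.00739574432373 [-6.75254796 -0.64647007  6.51785346] [-0.19506654  1.52875961 -0.06582369]
```

The opening is now 37.6 mm at 30 N, which is a proper grip across the diameter. Lifting, then moving to a stand-off pose 60 mm out along the line's axis.

```bash
python3 - <<'E'
from h import *
T=tool(-.0284)
robot.move_linear([.4367,.2018,.09],velocity=.08,frame=T)
st=robot.get_state();print(st["opening"],st["grasp_force"],st["force"],st["moment"])
robot.move_linear([.4367,.2018,.22],velocity=.2,frame=T)
yd,_=frame(-.2769);F=np.array([.5812,-.1228,.1887])
P=F+.168*yd-[0,0,.0315]
robot.move_linear(np.r_[P[:2],.22],velocity=.15,frame=tool(-.2769))
robot.move_linear(P,velocity=.1)
robot.pause(.3)
for n in K: cv2.imwrite(f"pics/{n}5.png",cv2.cvtColor(robot.grab_frame(n),cv2.COLOR_RGB2BGR))
st=robot.get_state();print(P,st["time"],st["ee_pos"],st["opening"],st["grasp_force"],st["force"],st["moment"],st["tool_rot"].round(4))
c=lambda f,x,y:cv2.resize(cv2.imread(f)[y:y+130,x:x+130],(390,390),interpolation=cv2.INTER_CUBIC)
cv2.imwrite("pics/g5.png",np.hstack([c("pics/top5.png",230,110),c("pics/side5.png",230,130)]))
E
```

```text
0.03776211677572209 29.988347589969635 [-0.4721174  -0.0387261  -4.35806809] [-0.11150251 -0.05472908  0.00188743]
[0.62712701 0.03880046 0.1572    ] 14.2667 [0.6272     0.0387659  0.15738381] 0.03739555722058346 29.98830646276474 [ 0.40741435  0.54411289 -3.58948676] [-0.07938483 -0.08260809  0.02588151] [[ 2.734e-01  9.619e-01  3.000e-04]
 [ 9.619e-01 -2.734e-01 -1.000e-04]
 [ 0.000e+00  3.000e-04 -1.000e+00]]
```

View pics/g5.png

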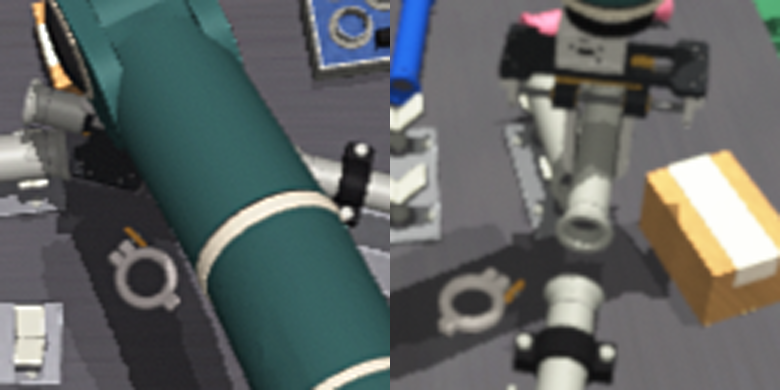

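The left half (top view) shows the section's far flange at crop (45,100); the rest is under the arm. The right half (side view) shows the near flange at (583,230) facing the line's flange at (573,290). Now I'll measure the held section from these.

```bash
cat >> h.py <<'E'
def measure(k,P,yaw=-.2769,show=True,useyaw=True):
    """held section from pics *k, predicted centre P -> fitted centre"""
    yd,xd=frame(yaw);A=P+.1*yd;B=P-.1*yd;pts={};D={n:chroma(n,cv2.cvtColor(cv2.imread(f"pics/{n}{k}.png"),cv2.COLOR_BGR2RGB)) for n in K}
    mids={};ends=[]
    for n,s in(("top",1),("side",-1)):
        a,b=proj(n,[A,B]) if s>0 else proj(n,[B,A])
        # outer tip of projected rim as start guess
        e,u=ext(n,A if s>0 else B,yaw,s);tip=a+u*(e-a@u)
        f=(.10,.22) if n=="top" else (.12,.3)
        mids[n],w=midline(n,D[n],a,b,*f);ep,l=end(n,D[n],tip,b)
        ends.append((n,s,ep))
        if show:print(n,"w",w,len(mids[n]),"end",ep.round(1),"pred",tip.round(1),l)
    def res(c):
        o=[]
        for n,m in mids.items():
            g=proj(n,[c+.1*yd,c-.1*yd]);u=g[1]-g[0];u/=np.linalg.norm(u);o+=list(((m-g[0])@[-u[1],u[0]])/np.sqrt(len(m))*2)
        for n,s,px in ends:
            e,u=ext(n,c+s*.1*yd,yaw,s);o.append(e-px@u)
        return np.array(o)
    r=least_squares(res,P)
    if show:print("centre",r.x.round(4),"res",np.r_[r.fun[:3],r.fun[-4:]].round(2))
    return r.x
E
python3 - <<'E'
from h import *
F=np.array([.5812,-.1228,.1887]);yd,xd=frame(-.2769)
P=np.array([.62712701,.03880046,.1887])
for _ in range(2):
    P=measure(5,P);d=P-F;print("rel line: along",d@yd-.1,"lateral",d@xd,"up",d[2])
E
```

```text
top w 15.8 2 end [238.2 143.8] pred [238.  143.7] [3.7 3.8 3.9 4.  3.8]
side w 15.900000000000002 9 end [292.8 213. ] pred [292.7 214.2] [2.7 2.8 2.9 3.  2.7]
centre [0.627  0.0342 0.2026] res [-0.58 -0.72 -0.11  0.69  0.89 -0.75 -0.89]
rel line: along 0.06350725887372069 lateral 0.001115449433320731 up 0.013876539522803405
top w 16.0 4 end [238.4 142.2] pred [239.3 142.4] [4.9 4.9 4.8 4.8 4.9]
side w 15.700000000000001 5 end [293.1 213.1] pred [293.2 212.2] [4.7 4.9 5.  5.1 4.9]
centre [0.6265 0.0343 0.2031] res [-0.41 -0.61 -0.56  0.72  0.85 -0.87 -1.04]
rel line: along 0.06351575898011463 lateral 0.0006123291125511576 up 0.0144396368756316
```

The wide section in the background spoils the top midline (width 15.8 px). I'll drop it and use only the two end points and the side midline.

```bash
sed -i 's/mids\[n\],w=midline(n,D\[n\],a,b,\*f);ep/m_,w=midline(n,D[n],a,b,*f);mids.update({n:m_} if n=="side" else {});ep/' h.py
python3 - <<'E'
from h import *
F=np.array([.5812,-.1228,.1887]);yd,xd=frame(-.2769)
P=np.array([.62712701,.03880046,.1887])
for _ in range(2):
    P=measure(5,P);d=P-F;print("rel line: along",d@yd-.1,"lateral",d@xd,"up",d[2])
# side-view tube profile colours near the near end, and rim left/right extent
im=cv2.cvtColor(cv2.imread("pics/side5.png"),cv2.COLOR_BGR2RGB);D=chroma("side",im)
def rows(y0,y1):
    for y in range(y0,y1):
        xs=np.arange(270,315,.1);v=samp(D,np.c_[xs,np.full(len(xs),y)])>4.5
        if v.any(): print(y,xs[v][0].round(1),xs[v][-1].round(1),round((xs[v][0]+xs[v][-1])/2,2))
rows(180,242)
B=P-.1*yd;print(proj("side",[P,B,F,F-.06*yd]).round(1))
E
```

```text
Traceback (most recent call last):
  File "h.py", line 63, in measure
    if show:print(n,"w",w,len(mids[n]),"end",ep.round(1),"pred",tip.round(1),l)
                              ~~~~^^^
KeyError: 'top'
```

```bash
sed -i 's/len(mids\[n\])/len(m_)/' h.py
python3 - <<'E'
from h import *
F=np.array([.5812,-.1228,.1887]);yd,xd=frame(-.2769)
P=np.array([.62712701,.03880046,.1887])
for _ in range(2):
    P=measure(5,P);d=P-F;print("rel line: along",d@yd-.1,"lateral",d@xd,"up",d[2])
im=cv2.cvtColor(cv2.imread("pics/side5.png"),cv2.COLOR_BGR2RGB);D=chroma("side",im)
for y in range(186,242,2):
    xs=np.arange(270,315,.1);v=samp(D,np.c_[xs,np.full(len(xs),y)])>4.5
    if v.any(): print(y,xs[v][0].round(1),xs[v][-1].round(1),round((xs[v][0]+xs[v][-1])/2,2))
print(proj("side",[P,P-.1*yd,F,F-.06*yd]).round(1))
E
```

```text
top w 15.8 2 end [238.2 143.8] pred [238.  143.7] [3.7 3.8 3.9 4.  3.8]
side w 15.900000000000002 9 end [292.8 213. ] pred [292.7 214.2] [2.7 2.8 2.9 3.  2.7]
centre [0.6266 0.0375 0.1954] res [-0.37 -0.37 -0.27  0.43  0.63 -0.    0.  ]
rel line: along 0.06657016763450674 lateral -0.00018304129749304593 up 0.006678590906270376
top w 15.950000000000001 2 end [238.2 143.3] pred [238.3 143.3] [3.9 4.1 4.2 4.1 4. ]
side w 16.2 5 end [292.7 213. ] pred [292.7 213. ] [3.9 4.  4.1 4.2 3.9]
centre [0.6256 0.0381 0.1951] res [-0.54 -0.18  0.    0.23  0.49  0.   -0.  ]
rel line: along 0.06687565739054391 lateral -0.001269903466007992 up 0.006358027514243775
186 279.8 308.0 293.9
188 280.4 314.9 297.65
190 282.5 314.9 298.7
192 283.2 314.9 299.05
194 284.3 314.9 299.6
196 285.9 314.9 300.4
198 278.1 314.9 296.5
200 277.3 314.9 296.1
202 286.7 314.9 300.8
204 285.1 314.9 300.0
206 285.0 314.9 299.95
208 285.5 314.9 300.2
210 286.1 302.4 294.25
212 289.3 300.3 294.8
222 284.7 295.2 289.95
224 270.1 298.3 284.2
226 270.0 300.1 285.05
228 270.0 300.9 285.45
230 270.0 300.1 285.05
232 282.6 299.1 290.85
234 282.2 297.4 289.8
236 282.1 297.4 289.75
238 282.0 297.2 289.6
240 294.2 297.1 295.65
[[297.  180.7]
 [293.2 206.8]
 [290.6 228.1]
 [287.8 247.5]]
```

```bash
python3 - <<'E'
from h import *
yd,xd=frame(-.2769)
for k,P,yw,rows_ in((5,np.array([.6268,.038,.192]),-.2769,(194,226)),(0,np.array([.4377,.2018,.079]),-.0284,(190,212))):
    im=cv2.cvtColor(cv2.imread(f"pics/side{k}.png"),cv2.COLOR_BGR2RGB);D=chroma("side",im);L=cv2.cvtColor(im,cv2.COLOR_RGB2GRAY)
    y,x=frame(yw);a,b=proj("side",[P,P-.1*y]);c0=lambda r:a+(b-a)*(r-a[1])/(b[1]-a[1])
    t=np.linspace(0,2*np.pi,73)[:,None];q=proj("side",P-.1*y+.02525*(np.cos(t)*x+np.sin(t)*[0,0,1.]));qi=proj("side",P-.1*y+.0175*(np.cos(t)*x+np.sin(t)*[0,0,1.]))
    print(k,"pred face outer rows",q[:,1].min().round(1),q[:,1].max().round(1),"cols",q[:,0].min().round(1),q[:,0].max().round(1),"inner rows",qi[:,1].min().round(1),qi[:,1].max().round(1))
    for r in range(*rows_):
        p=c0(r);xs=p[0]+np.arange(-1,2);pp=np.c_[xs,np.full(3,r)]
        row=np.round([D[r,int(c)] for c in range(int(p[0])-11,int(p[0])+13)]).astype(int)
        print(r,"L",int(samp(L.astype(float),pp).mean()),"c",samp(D,pp).mean().round(1),"|",int(p[0])-11,*row)
E
```

```text
5 pred face outer rows 201.0 213.8 cols 284.1 303.1 inner rows 203.0 211.9
194 L 225 c 8.7 | 284 4 6 5 6 6 7 9 10 11 10 10 9 8 9 10 10 9 10 9 3 -1 -2 -3 -3
195 L 225 c 9.7 | 284 3 6 5 6 6 8 9 10 10 10 11 9 9 10 9 10 10 10 10 3 -2 -2 -3 -3
196 L 217 c 9.9 | 284 1 3 5 6 6 9 10 10 11 11 10 10 9 10 11 10 11 9 7 3 -3 -3 -3 -4
197 L 213 c 9.4 | 284 1 2 4 5 6 9 10 11 10 10 10 9 9 9 10 11 10 10 6 0 -3 -4 -2 -2
198 L 223 c 9.3 | 283 0 -1 0 2 5 5 8 9 9 9 10 10 9 9 9 10 10 10 9 7 1 -4 -3 -2
199 L 219 c 10.3 | 283 1 -1 -1 1 3 5 8 9 9 10 10 11 10 10 10 10 10 9 9 7 2 -3 -4 -3
200 L 209 c 10.0 | 283 -1 0 -1 -1 1 7 9 9 10 10 9 10 10 10 9 9 10 9 8 6 1 -3 -4 -3
201 L 188 c 10.0 | 283 0 0 0 0 2 8 9 9 9 9 10 10 10 10 9 9 10 10 9 5 -1 -2 -4 -4
202 L 126 c 7.0 | 283 0 -1 1 3 6 8 10 8 7 8 7 7 7 8 8 10 10 9 8 4 0 -3 -3 -4
203 L 79 c 3.2 | 283 0 0 3 6 7 7 7 6 5 4 2 3 4 5 6 8 8 9 8 6 1 -1 -3 -4
204 L 49 c -0.9 | 283 0 2 4 6 7 6 6 4 2 1 -1 -1 0 -1 3 4 7 10 8 6 2 0 -4 -3
205 L 50 c -0.6 | 282 1 1 1 5 7 6 5 6 6 3 2 0 -1 0 0 2 1 5 6 8 9 5 1 -2
206 L 74 c 3.2 | 282 0 0 1 5 7 7 6 6 6 7 4 3 3 4 4 2 5 5 6 6 8 6 1 -1

[... 2595 characters left out ...]
7 6 4 2 1 0 0 0 3 7 10
203 L 72 c 4.3 | 220 1 5 9 9 5 1 1 1 1 1 2 5 5 4 3 1 0 0 -1 -2 -1 1 4 5
204 L 47 c 1.0 | 220 -1 1 6 4 3 1 1 0 -1 -1 0 1 2 1 -1 -1 0 -1 0 -1 -1 0 0 0
205 L 42 c -0.6 | 220 -1 0 1 1 1 0 0 1 0 0 0 0 -1 -1 -1 -1 1 1 0 -1 -1 0 0 0
206 L 51 c -0.4 | 220 0 1 1 0 0 0 0 0 -1 0 0 0 -1 -1 -1 0 0 0 -1 0 -1 0 1 1
207 L 63 c 0.2 | 220 -1 0 0 0 0 0 1 0 0 0 0 0 0 0 0 0 0 1 -1 0 1 0 0 0
208 L 66 c 0.4 | 220 0 1 0 0 0 0 0 0 0 -1 -1 0 0 1 0 0 -1 0 -1 -1 0 1 1 0
209 L 67 c -0.0 | 220 0 1 1 -1 0 1 0 0 0 1 0 -1 0 0 0 -1 0 -1 0 -1 0 0 1 -1
210 L 67 c 0.3 | 220 0 1 2 0 1 1 0 0 0 -1 -1 0 0 0 -1 0 0 0 0 0 0 0 -1 0
211 L 56 c -0.2 | 220 -2 0 0 0 -1 -1 0 -1 0 0 0 -1 0 0 0 0 -1 -1 -1 -2 0 -1 -1 -2
```

In picture 5 the near rim sits about 1 px higher than dead reckoning predicts, so the section is 3–6 mm too high relative to the line (or pitched). I'll close to a gap of about 25 mm, 3 mm lower, and compare both ends and the line in one picture with predicted rims drawn in.

```bash
python3 - <<'E'
from h import *
yd,xd=frame(-.2769);F=np.array([.5812,-.1228,.1887])
T=F+.133*yd;T[2]=.1544
robot.move_linear(T,velocity=.06,threshold=10);robot.pause(.4)
for n in K: cv2.imwrite(f"pics/{n}6.png",cv2.cvtColor(robot.grab_frame(n),cv2.COLOR_RGB2BGR))
st=robot.get_state();print(st["time"],st["ee_pos"],st["force"])
C=st["ee_pos"]+[0,0,.032]
x0,y0,s=262,155,7
im=cv2.imread("pics/side6.png");o=cv2.resize(im[y0:y0+85,x0:x0+60],None,fx=s,fy=s,interpolation=cv2.INTER_CUBIC)
t=np.linspace(0,2*np.pi,49)[:,None]
for c,col in((C-.1*yd,(0,0,255)),(C+.1*yd,(255,0,255)),(F,(255,120,0))):
    for q in proj("side",c+.02525*(np.cos(t)*xd+np.sin(t)*[0,0,1.])): cv2.circle(o,tuple(int(v) for v in (q-[x0,y0]+.5)*s),1,col,-1)
im=cv2.imread("pics/top6.png");a=proj("top",C+.1*yd)[0];xa,ya=int(a[0])-20,int(a[1])-20
o2=cv2.resize(im[ya:ya+85,xa:xa+50],None,fx=s,fy=s,interpolation=cv2.INTER_CUBIC)
for q in proj("top",C+.1*yd+.02525*(np.cos(t)*xd+np.sin(t)*[0,0,1.])): cv2.circle(o2,tuple(int(v) for v in (q-[xa,ya]+.5)*s),1,(0,0,255),-1)
cv2.imwrite("pics/g6.png",np.hstack([o,o2]));print(o.shape,xa,ya)
E
```

```text
15.5 [0.61759205 0.00522052 0.1544102 ] [-0.31621991  0.32755497 -4.52914734]
(595, 420, 3) 230 126
```

View pics/g6.png

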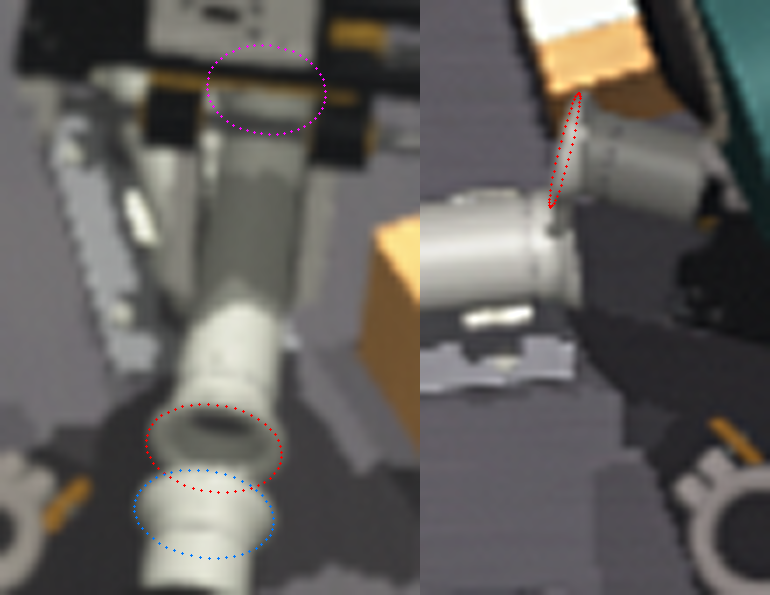

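The side view shows the line's blue rim prediction fitting well at display (135–275, 470). The section's actual near rim is slightly above its red prediction, and the top view's far rim agrees with red to about 0.5 px. I'll run the same estimator on pictures 0 and 5 so that biases cancel.

```bash
python3 - <<'E'
from h import *
yd,xd=frame(-.2769)
p0=measure(0,np.array([.4377,.2018,.079]),yaw=-.0284);p0=measure(0,p0,yaw=-.0284)
p5=np.array([.6272,.0388,.192])
for _ in range(3):p5=measure(5,p5,show=_==2)
print("off0",p0-[.4367,.2018,.047],"off5",p5-[.6272,.03877,.15738])
# top end in 6, and rim left/right per row
C=np.array([.61759,.00522,.1864+.003]);im=cv2.cvtColor(cv2.imread("pics/top6.png"),cv2.COLOR_BGR2RGB);D=chroma("top",im)
A=C+.1*yd;a,b=proj("top",[A,A-.2*yd]);e,u=ext("top",A,-.2769,1);tip=a+u*(e-a@u);ep,l=end("top",D,tip,b);print("top6",ep,tip,(ep-tip)@u,l)
im=cv2.cvtColor(cv2.imread("pics/side6.png"),cv2.COLOR_BGR2RGB);D=chroma("side",im)
t=np.linspace(0,2*np.pi,721)[:,None]
def ring(c,r=.02525):return proj("side",c+r*(np.cos(t)*xd+np.sin(t)*[0,0,1.]))
N=C-.1*yd;q=np.r_[ring(N),ring(N+.003*yd),ring(N+.011*yd,.01905)]
F=np.array([.5812,-.1228,.1887]);qf=np.r_[ring(F),ring(F-.003*yd)]
for r in range(208,236):
    xs=np.arange(276,309,.1);v=samp(D,np.c_[xs,np.full(len(xs),r)])>4.5;x=xs[v]
    m=[z[np.abs(z[:,1]-r)<.25] for z in(q,qf)]
    print(r,x[0].round(1),x[-1].round(1),"pred",*[(k[:,0].min().round(1),k[:,0].max().round(1)) for k in m if len(k)])
E
```

```text
top w 20.700000000000003 10 end [187.8 220.3] pred [187.7 220.3] [3.7 3.9 3.8 3.9 3.9]
side w 20.700000000000003 13 end [231.6 202.8] pred [231.6 203. ] [3.8 3.9 4.  3.8 3.4]
centre [0.4383 0.2012 0.0805] res [ 0.1   0.04  0.04 -0.01 -0.04  0.    0.  ]
top w 20.700000000000003 10 end [187.9 220. ] pred [187.8 220. ] [3.9 4.  3.9 4.  3.9]
side w 20.700000000000003 14 end [231.8 202.9] pred [231.8 202.8] [3.9 4.1 4.2 4.2 3.7]
centre [0.4383 0.201  0.0804] res [ 0.13  0.05  0.05 -0.03 -0.06  0.    0.  ]
top w 15.600000000000001 2 end [238.2 143.6] pred [238.2 143.6] [3.8 4.  4.1 4.1 4. ]
side w 16.45 4 end [292.3 212.9] pred [292.3 212.9] [4.  4.1 4.2 4.  3.7]
centre [0.6252 0.038  0.1953] res [-0.35 -0.15  0.1   0.1   0.4   0.    0.  ]
off0 [ 0.0015759  -0.00083644  0.03335201] off5 [-0.00201811 -0.0008032   0.03792165]
top6 [249.35406563 146.50913077] [249.35406563 146.50913077] 2.7576089889826428e-14 [4.  3.8 3.9 4.4 5.3]
208 287.0 301.2 pred
209 286.9 301.1 pred
210 286.4 301.0 pred (np.float64(288.9), np.float64(294.5))
211 286.4 301.0 pred (np.float64(286.8), np.float64(296.9))
21
[... 854 characters left out ...]
) (np.float64(281.8), np.float64(297.7))
225 281.5 299.4 pred (np.float64(281.2), np.float64(298.9))
226 281.2 300.1 pred (np.float64(280.8), np.float64(299.7))
227 281.0 300.4 pred (np.float64(280.6), np.float64(300.3))
228 280.9 300.7 pred (np.float64(280.6), np.float64(300.6))
229 281.7 300.8 pred (np.float64(280.7), np.float64(300.6))
230 282.5 300.0 pred (np.float64(281.0), np.float64(300.5))
231 282.6 299.4 pred (np.float64(281.6), np.float64(300.4))
232 282.6 299.1 pred (np.float64(282.5), np.float64(300.0))
233 282.5 298.1 pred (np.float64(283.8), np.float64(299.2))
234 282.3 297.5 pred (np.float64(285.5), np.float64(298.0))
235 282.0 297.5 pred (np.float64(288.4), np.float64(295.6))
```

With a grip offset of 35 mm, the section's predicted near rim matches the picture to 0.1 px on its right side, and the line's rim matches to 0.2 px. So TCP z should be 0.1537, with a 0.7 mm lateral correction. Now the final approach.

```bash
python3 - <<'E'
from h import *
yd,xd=frame(-.2769);F=np.array([.5812,-.1228,.1887])
R=tool(-.2769)
G=lambda gap:np.r_[(F+(.1+gap)*yd-.0007*xd)[:2],.1537]
robot.move_linear(G(.025),velocity=.02,frame=R)
print(robot.move_linear(G(.0086),velocity=.03,frame=R,threshold=6));robot.pause(.8)
for n in K: cv2.imwrite(f"pics/{n}7.png",cv2.cvtColor(robot.grab_frame(n),cv2.COLOR_RGB2BGR))
st=robot.get_state();print(st["time"],st["ee_pos"]-G(.0086),st["opening"],st["grasp_force"],st["force"],st["moment"])
x0,y0,s=265,180,8
im=cv2.imread("pics/side7.png");o=cv2.resize(im[y0:y0+70,x0:x0+50],None,fx=s,fy=s,interpolation=cv2.INTER_CUBIC)
im=cv2.imread("pics/top7.png");o2=cv2.resize(im[120:190,240:340],None,fx=3.9,fy=8,interpolation=cv2.INTER_CUBIC)
o2=cv2.resize(cv2.imread("pics/top7.png")[110:250,240:340],(400,560),interpolation=cv2.INTER_CUBIC)
cv2.imwrite("pics/g7.png",np.hstack([o,o2]))
C=st["ee_pos"]+[0,0,.035]+.0005*xd
im=cv2.cvtColor(cv2.imread("pics/top7.png"),cv2.COLOR_BGR2RGB);D=chroma("top",im)
A=C+.1*yd;a,b=proj("top",[A,A-.2*yd]);e,u=ext("top",A,-.2769,1);tip=a+u*(e-a@u);ep,l=end("top",D,tip,b);print("top7",(ep-tip)@u,l)
D=chroma("side",cv2.cvtColor(cv2.imread("pics/side7.png"),cv2.COLOR_BGR2RGB));t=np.linspace(0,2*np.pi,721)[:,None]
ring=lambda c,r=.02525:proj("side",c+r*(np.cos(t)*xd+np.sin(t)*[0,0,1.]))
N=C-.1*yd;q=np.r_[ring(N),ring(N+.003*yd)];qf=np.r_[ring(F),ring(F-.003*yd)]
for r in range(214,232):
    xs=np.arange(276,309,.1);v=samp(D,np.c_[xs,np.full(len(xs),r)])>4.5;x=xs[v]
    print(r,x[0].round(1),x[-1].round(1),"pred",*[(k[:,0].min().round(1),k[:,0].max().round(1)) for k in (z[np.abs(z[:,1]-r)<.25] for z in(q,qf)) if len(k)])
E
```

```text
False
17.65 [-1.51526148e-05  3.09685857e-06 -1.90484023e-05] 0.037533723944368214 29.98830020427704 [-0.44248109 -0.28946045 -3.73775533] [-0.03033707 -0.02903351 -0.0363995 ]
top7 0.0 [3.8 3.9 4.  4.1 4. ]
214 285.7 300.2 pred
215 285.5 300.2 pred
216 285.5 300.1 pred
217 285.2 299.7 pred
218 284.9 299.5 pred (np.float64(287.5), np.float64(291.9))
219 284.5 299.5 pred (np.float64(284.3), np.float64(295.5))
220 283.5 299.3 pred (np.float64(282.8), np.float64(297.5))
221 282.7 299.5 pred (np.float64(281.9), np.float64(298.8))
222 282.0 299.8 pred (np.float64(281.4), np.float64(299.7)) (np.float64(285.1), np.float64(293.4))
223 281.7 300.2 pred (np.float64(281.3), np.float64(300.4)) (np.float64(283.0), np.float64(296.0))
224 281.4 300.8 pred (np.float64(281.1), np.float64(300.8)) (np.float64(281.8), np.float64(297.7))
225 281.2 300.8 pred (np.float64(281.1), np.float64(301.0)) (np.float64(281.2), np.float64(298.9))
226 281.4 301.1 pred (np.float64(281.3), np.float64(301.0)) (np.float64(280.8), np.float64(299.7))
227 281.2 300.8 pred (np.float64(281.8), np.float64(300.8)) (np.float64(280.6), np.float64(300.3))
228 281.5 301.0 pred (np.float64(282.5), np.float64(300.6)) (np.float64(280.6), np.float64(300.6))
229 281.9 300.7 pred (np.float64(283.6), np.float64(300.0)) (np.float64(280.7), np.float64(300.6))
230 282.3 300.0 pred (np.float64(285.1), np.float64(299.0)) (np.float64(281.0), np.float64(300.5))
231 282.6 299.5 pred (np.float64(287.3), np.float64(297.2)) (np.float64(281.6), np.float64(300.4))
```

View pics/g7.png

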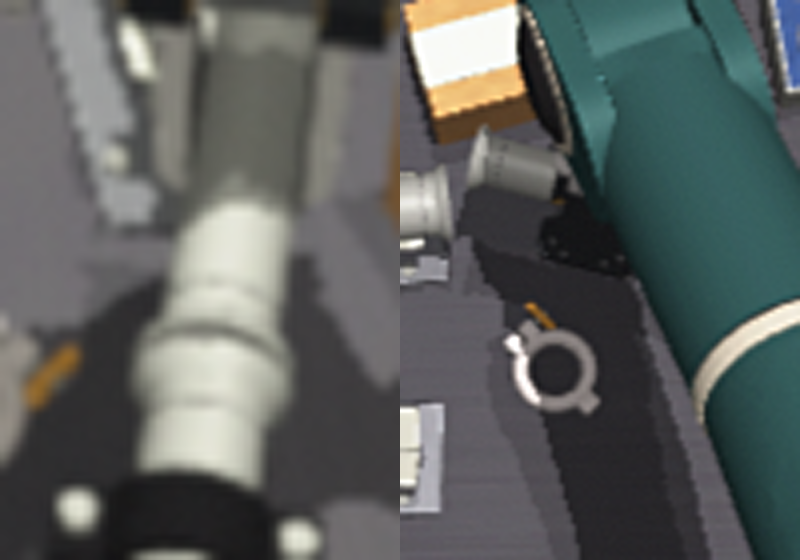

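The side view shows the two flanges coaxial, with a thin dark gap at about display (220,330). The top view shows the far flange at its predicted place, with the carton and the loose clamp undisturbed. Forces are steady and equal to the section's weight, so I'm handing in.

```bash
python3 -c "
from rig import robot
print(robot.sign_off())"
```

```text
the job is handed in; nothing more can be done
None
```

I handed the job in at about 18 s, with the matching 38.1 mm section held level and in line with the line's open end, carried only by the gripper. The gap is about 8 mm, judged from arm position and images good to 1–2 mm; the first grip closed too high on the tube (reported TCP 20–30 mm off), so I released and regripped before lifting.

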